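# Catch the curing box's falling cover and lower it shut

## Robot

A 6-joint arm with a two-finger parallel gripper is mounted at the origin on the work surface. World frame = base frame: x ahead of the robot, y to its left, z up, the work surface at z = 0. Lengths are in m, angles in rad, forces in N, time in s.
With the tool pointing down it reaches from about 0.3 to 0.875 m from the base axis. Payload 6.4 kg.
Tool frame: the origin (TCP) lies at the very end of the fingers, on their centre line; the grasp point (between the pads) lies 19 mm behind it; z points along the fingers, y is the line along which they close (so a half turn about z gives the same grasp; the last joint's range is limited). The gripper opens to 85 mm and grips with 20 to 120 N. Pads are 22 mm wide; open, the fingers measure 114 mm over their backs; the gripper's body (76 mm by 85 mm) begins 54 mm behind the grasp point. The pads swing forward as they close: fully open they stand 13 mm farther back than shut.
Start: joints at [-1.549, 0.181, 1.607, -0, 1.354, -0.206], TCP at [0.13, -0.56, 0.231] pointing down, gripper open.
Joint ranges: [-2.99, 2.99], [-0.89, 2.07], [0.3, 2.58], [-1.14, 4.28], [0, 2.63], [-3.12, 3.12]. Speed limits (rad/s): [2.57, 2.57, 3.01, 3.14, 3.14, 3.14].

## Interface

Orientations are given as a unit quaternion [w, x, y, z].
In Python, from bench import ctrl, camera, calibration, order, outline_of gives the robot as it stands.
- The arm moves only by the tool move_arm, never from a script. Its argument "series" is a list that holds one entry, the list of rows, each a list of 5 numbers: the opening, from 0 (shut) to 1 (fully open), then the shift along the tool's x, y, z in mm, then the turn about the tool's z in rad. A call has exactly 10 rows; each row is the pose to reach, as a shift and turn from the pose commanded when the call began, along the tool's axes at that moment; what a row does not reach only later rows make up. A row lasts 1/12 s, in which the tool goes at most 41.7 mm and 7.16 degrees, less where a joint would pass 70% of its speed; a pose out of reach is approached as far as the arm can. A call with a gripper value outside its range is refused whole. The fingers move at their own pace and stop on an object; the grip force is fixed at half the most. Time passes only in rows, so rows that repeat a pose let the fingers close, or fill a call up. It gives the time, the measured TCP pose, the force, the opening and the grip force at its end, in the units of the state.
- ctrl.get_obs(): the state, without advancing time (a new reading comes with each control period).
- camera(name): name is "side" or "top" or "wrist"; returns (picture, depth): 400x640x3 uint8, blue, green, red; 400x640 float32, m along the optical axis (not along the pixel's ray), 0 where there is no reading.
- calibration(name): a dict with "intrinsics" (3x3 intrinsics, pixels), "k1" (the pictures are not rectified: a ray, as slopes to the right and down, at radius r is drawn at 1 + k1 r^2 times it, then the intrinsics apply), "rvec" (rotation vector, rad) and "tvec" (3), from world to camera coordinates, as OpenCV has them. Camera axes: x right, y down, z forward; pixel columns grow to the right and rows downward; lengths in m; the calibration is good to about 2 mm. A picture is of the moment at which its call begins: read the wrist's pose just before it. calibration takes no time and is no camera call; for the wrist camera it gives the pose at the moment of the call.
- order.hand_in(): hands the job in; it is judged then, once.
Trained networks look in the newest picture that a camera, given by its name, has taken for a name from the list of things; names that differ only in an ending like _2 or _b are one class to them, and where a whole thing is asked for, a point or a joint stands for the part that bears it (a point fixed in the world has none). Each returns a list of dicts, best first, with "conf" (0 to 1); they miss things now and then, are a little off and sometimes report something else, mostly with a low value. They report only what shows in the picture. A call takes as long as a camera call.
- outline_of(target, camera): "region" (400x640 bool, what is visible of it) and "bbox" ([centre column, centre row, width, height] in pixels, round what is visible of it).
The state is a dict: "time_s": time; "q": joint angles; "dq": joint speeds; "joint_efforts": joint torques, N m; "eef_pos": TCP position; "eef_rot": TCP orientation; "wrist_force": force on the tool from outside, world axes, zero at the start; "torque": the same for the moment, N m; "opening": opening from 0.0 (shut) to 1.0 (fully open); "grasp_force": force on a finger pad.
Only numpy, scipy, OpenCV 4.12 (cv2) and the standard library are available. Lean on these libraries where they do the work, as an engineer would, in place of code of your own. Each camera call takes 0.05 s, during which the arm holds its last target. There are 200 camera calls.

## Task

The cover of the light-curing box stands open, leaning back on its stop. Tip it forward with a fingertip and let go so that it starts to fall by itself, then catch its front bar on the outside of a finger while it is still clearly open, hold it still there for a moment, and lower it gently until it is fully shut, so that it never slams. Use only a light touch: do not pinch or grip the cover or push hard on it or the box, and leave the jaw model, the tumbler and the handpiece where they are.

Things in the scene. Friction and masses are not known exactly. Their poses are not given: they have to be found in the camera images.
- curing_box: White light-curing box fixed to the bench, 120 mm (its x) by 180 mm (its y), 65 mm high, open on top, with a low plaster arch inside (top 40 mm above the bench). Origin at the centre of its underside, z up; its front faces its -x, to the right as the robot looks (world -y, up to 26 degrees either way). Behind its far edge is the hinge of the cover, a flat grey plate 120 x 180 x 8 mm.
- lid (a joint): Angle of the cover, rad: 0 shut, flat on the box; 1.57 upright; 1.85 leaning back on its stop, where it stays by its weight. No spring or latch. Below about 1.5 it falls shut by itself, slowed by a damper: 0.1 rad/s near upright, 0.3 at 1.1 rad, 0.5 to 0.8 when nearly flat; 3 to 4 s from 1.35 rad to shut. Faster than 0.45 rad/s (65 mm/s at the bar) just before shut is a slam.
- lid_hinge (a point): Middle of the cover's hinge axis, which runs along the box's y at its far upper edge: 60 mm along +x from the box's origin, 65.5 mm above the bench. The cover weighs about 0.22 kg; held level at its bar it bears down with 0.8 to 1.2 N.
- lid_bar (a point): Middle of the round steel bar along the cover's free front edge: 10 mm thick, 130 mm long along the box's y, 145 mm from the hinge, 25 mm beyond the plate, carried by two arms at its ends. At joint angle q it is -145 cos q + 4 sin q mm along the box's x and 145 sin q + 4 cos q mm up from the hinge. Shut, it is 69.5 mm above the bench, 25 mm in front of the box, free below.
- jaw_model: Loose plaster jaw model, 50 x 62 mm and 31 mm high, near the box; origin at the centre of its underside. Leave alone.
- tumbler: Loose red plastic tumbler, 68 mm across, 110 mm high, near the box; origin at the centre of its underside. Leave alone.
- handpiece: Loose handpiece of steel and black plastic lying on the bench, 136 mm long (its x, from -78 to +58 mm), 25 mm thick, behind the box on the hinge side; origin on the bench under it. Leave alone.

How it is judged:
On the way, in this order (a step that is already met when the one before it is completed fails the run):
1. the cover is tipped past upright, let go, and falls by itself with nothing touching it (below 1.45 rad, still above 0.5 rad) (value of joint lid between 0.5 and 1.45 rad and velocity of joint lid below -0.04 rad/s and contact force between the fingers and curing_box below 0.05 N), for 0.1 s.
2. the falling cover is caught on the finger and held still while still clearly open (between 0.25 and 1.35 rad, slower than 0.08 rad/s, for 0.3 s) (value of joint lid between 0.25 and 1.35 rad and velocity of joint lid between -0.08 and 0.08 rad/s and contact force between the fingers and curing_box above 0.1 N), for 0.3 s.
At the end, for the whole second after the job is handed in: The cover lies shut and at rest (within 0.03 rad of flat), and the jaw model, tumbler and handpiece are within 15 mm of where they stood (value of joint lid below 0.03 rad and velocity of joint lid between -0.02 and 0.02 rad/s and distance of each of jaw_model, tumbler, handpiece from where it was at the start of the episode below 0.015 m); the robot touches nothing.
It fails at once if the cover slams: it comes down faster than 0.45 rad/s when almost shut (between 0.03 and 0.12 rad) (value of joint lid between 0.03 and 0.12 rad and velocity of joint lid below -0.45 rad/s).
It fails at once if the cover or box is pinched, struck or pushed hard: more than 35 N (sum over the contacts) from the fingers (contact force between the fingers and curing_box above 35 N).
It fails at once if the jaw model, tumbler or handpiece is lifted or moved by 15 mm or more (distance of any of jaw_model, tumbler, handpiece from where it was at the start of the episode above 0.015 m).
It also fails if it takes over 58 s, if anything falls off the work surface, if the arm or the gripper's body presses on something with over 40 N, if the wrist force passes 120 N, or if a joint passes its speed limit or range.

## Working session

There is one attempt and no reset: what is moved stays moved. The work goes in short steps, Python scripts to look and compute and a tool call to move; the robot and the scene stay as the last step left them, time stands still between calls to the robot, and variables do not carry over. Pictures are saved under pics/ and viewed, at most 10 in all, crops included, and the job is handed in when it is done.

Besides the shell and the picture viewer there is one more tool, called as name(argument=value, ...), one argument or row to a line, values as JSON. move_arm: Moves the arm, as the interface text tells. Its arguments: {"type":"object","properties":{"series":{"type":"array","items":{"type":"array","items":{"type":"array","items":{"type":"number"}}}}},"required":["series"]}

```bash
ls; mkdir -p pics; cat > h.py <<'E'
import numpy as np, cv2
from bench import ctrl, camera, calibration, order, outline_of
def pts(name, depth, mask):
    c=calibration(name); K=np.array(c["intrinsics"],float); k1=float(c["k1"])
    v,u=np.nonzero(mask&(depth>0)); d=depth[v,u]
    p=cv2.undistortPoints(np.stack([u,v],1).astype(np.float64)[:,None],K,np.array([k1,0,0,0,0.]))[:,0]
    P=np.c_[p*d[:,None],d]; R=cv2.Rodrigues(np.array(c["rvec"],float))[0]
    return (P-np.array(c["tvec"]).ravel())@R
E
python3 - <<'E'
from h import *
o=ctrl.get_obs(); print({k:np.round(v,3).tolist() for k,v in o.items()})
for n in ["top","side"]:
    im,d=camera(n); cv2.imwrite(f"pics/{n}0.png",im); np.save(f"{n}_d.npy",d)
    for t in ["curing_box","lid","lid_bar","jaw_model","tumbler","handpiece"]:
        for r in outline_of(t,n)[:1]:
            P=pts(n,d,r["region"]); np.save(f"{n}_{t}.npy",P)
            print(n,t,round(r["conf"],2),np.round(r["bbox"]),len(P),np.round(np.percentile(P,[2,50,98],axis=0),3).tolist() if len(P) else None)
E
```

```text
pics
{'time_s': 0.0, 'q': [-1.549, 0.182, 1.608, 0.0, 1.354, -0.206], 'dq': [-0.0, -0.0, 0.0, -0.0, -0.001, -0.0], 'joint_efforts': [0.001, -44.487, -35.134, -0.0, 0.009, -0.0], 'eef_pos': [0.13, -0.56, 0.23], 'eef_rot': [-0.001, 0.994, 0.114, 0.0], 'wrist_force': [0.745, -0.522, 0.041], 'torque': [0.011, 0.035, 0.007], 'grasp_force': 0.0, 'opening': 1.005}
top curing_box 0.75 [265. 251. 136. 142.] 11892 [[0.406, 0.022, 0.014], [0.494, 0.13, 0.056], [0.593, 0.201, 0.208]]
top lid 0.58 [236. 263.  74. 119.] 5084 [[0.399, 0.127, 0.0], [0.477, 0.169, 0.147], [0.562, 0.209, 0.209]]
top lid_bar 0.85 [232. 260.  72. 122.] 5009 [[0.399, 0.127, 0.0], [0.479, 0.169, 0.148], [0.562, 0.226, 0.209]]
top jaw_model 0.62 [271. 156.  36.  39.] 877 [[0.635, 0.085, 0.002], [0.667, 0.117, 0.018], [0.698, 0.15, 0.032]]
top tumbler 0.86 [174. 246.  53.  43.] 1591 [[0.475, 0.251, 0.003], [0.504, 0.297, 0.068], [0.532, 0.312, 0.111]]
top handpiece 0.59 [225. 302.  28.  66.] 497 [[0.335, 0.177, -0.001], [0.367, 0.201, 0.021], [0.445, 0.228, 0.203]]
side curing_box 0.57 [291. 175. 116. 138.] 10790 [[0.402, 0.006, 0.005], [0.491, 0.14, 0.064], [0.596, 0.199, 0.202]]
side lid 0.63 [275. 143.  89.  85.] 5133 [[0.398, 0.124, 0.069], [0.476, 0.162, 0.131], [0.56, 0.202, 0.206]]
side lid_bar 0.98 [276. 145.  91.  84.] 5285 [[0.398, 0.124, 0.066], [0.476, 0.163, 0.13], [0.561, 0.206, 0.206]]
side jaw_model 0.8 [369. 200.  34.  33.] 648 [[0.631, 0.08, -0.001], [0.665, 0.103, 0.017], [0.697, 0.145, 0.031]]
side handpiece 0.83 [231. 185.  24.  18.] 287 [[0.333, 0.18, 0.001], [0.362, 0.191, 0.018], [0.386, 0.21, 0.025]]
```

```bash
python3 - <<'E'
from h import *
a=cv2.imread("pics/top0.png"); b=cv2.imread("pics/side0.png")
cv2.imwrite("pics/c0.png",np.hstack([a[100:400,100:450],b[60:360,150:500]]))
for n in ["top","side"]:
    P=np.load(f"{n}_lid.npy"); 
    # bar: highest points
    B=P[(P[:,2]>0.196)]; c=np.median(B,0); 
    u,s,vt=np.linalg.svd((B-B.mean(0)),full_matrices=False); print(n,"bar",len(B),np.round([B[:,0].min(),B[:,0].max()],3),np.round(B.mean(0),4),np.round(vt[0],3))
    Q=P[(P[:,2]>0.085)&(P[:,2]<0.17)]; 
    for _ in range(4):
        m=np.median(Q,0); m=Q.mean(0); nn=np.linalg.svd(Q-m,full_matrices=False)[2][2]; Q=Q[abs((Q-m)@nn)<0.004]
    print("plane",np.round(m,4),np.round(nn,3),len(Q))
    P=np.load(f"{n}_curing_box.npy"); T=P[(abs(P[:,2]-.065)<.004)]
    r=cv2.minAreaRect((T[:,:2]*1000).astype(np.float32)); print("rim",len(T),r)
E
```

```text
top bar 725 [0.411 0.535] [0.4729 0.1851 0.2068] [-0.941 -0.338  0.   ]
plane [0.4814 0.1628 0.1298] [-0.328  0.908 -0.262] 2667
rim 1124 ((508.1722412109375, 89.88212585449219), (180.1515350341797, 122.13227081298828), 19.956695556640625)
side bar 322 [0.41  0.533] [0.4711 0.1825 0.2044] [-0.94  -0.342 -0.001]
plane [0.4775 0.1614 0.1284] [ 0.329 -0.902  0.279] 3470
rim 847 ((506.006103515625, 90.05601501464844), (180.091552734375, 128.56961059570312), 20.0222225189209)
```

View pics/c0.png

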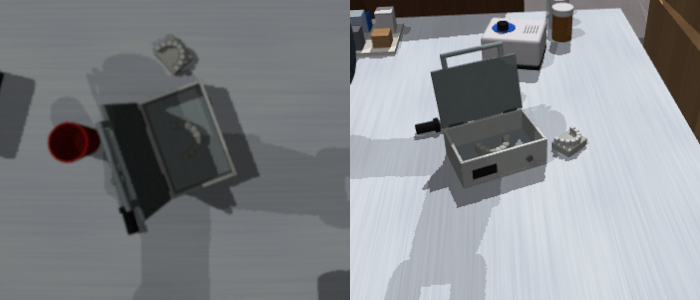

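The pictures show the box with the cover leaning back towards +y. The bar's midpoint is at about (0.472, 0.185, 0.205), which agrees with the hinge geometry: box yaw of 20°, hinge at about (0.488, 0.146). The tumbler (left) and handpiece (lower left) are behind it, and the jaw model is to the upper right.

I'll close the fingers, align tool y with the cover's fall direction and travel to a point behind the bar.

move_arm(
  series=[
    [[0,12,-16,-25,-0.03],[0,32,-45,-50,-0.06],[0,54,-75,-60,-0.09],[0,77,-107,-60,-0.12],[0,100,-139,-60,-0.12],[0,123,-171,-60,-0.12],[0,146,-203,-60,-0.12],[0,169,-235,-60,-0.12],[0,192,-267,-60,-0.12],[0,215,-299,-60,-0.12]],
  ],
)

```text
time_s: 1.53
eef_pos: [0.272, -0.2186, 0.2915]
eef_rot: [0.0, 0.985, 0.173, 0.0]
wrist_force: [1.4, -0.1, 0.5]
opening: 0.0
grasp_force: 0.0
```

move_arm(
  series=[
    [[0,26,-28,0,0],[0,52,-56,0,0],[0,78,-84,0,0],[0,104,-112,0,0],[0,130,-140,0,0],[0,156,-168,0,0],[0,182,-196,0,0],[0,208,-224,0,0],[0,234,-252,0,0],[0,260,-280,0,0]],
  ],
)

```text
time_s: 2.37
eef_pos: [0.4211, 0.1338, 0.2916]
eef_rot: [0.0, 0.985, 0.173, 0.001]
wrist_force: [-0.2, -0.9, -0.0]
opening: -0.003
grasp_force: 0.0
```

```bash
cat >> h.py <<'E'
H=np.array([.4876,.1464,.0655]); e=np.array([-.342,.940,0]); f=np.array([.940,.342,0])
def rel(p): p=np.asarray(p)-H; return np.round(np.stack([p@f,p@e,p[...,2]],-1)*1000,1)
def lidq(n="side"):
    im,d=camera(n); r=outline_of("lid",n); 
    if not r: return None
    P=rel(pts(n,d,r[0]["region"])); P=P[(abs(P[:,0])<62)]
    s=np.hypot(P[:,1],P[:,2]); P=P[(s>60)&(s<117)]
    return r[0]["conf"],len(P),np.round(np.percentile(np.arctan2(P[:,2],-P[:,1]),[10,50,90]),3)
E
python3 -c "
from h import *
o=ctrl.get_obs(); print(o['time_s'],rel(o['eef_pos']),o['wrist_force'],lidq())"
```

```text
2.3667 [-66.8  10.9 226.1] [-0.21784451 -0.90065866 -0.04310185] None
```

move_arm(
  series=[
    [[0,25,-28,0,0],[0,50,-56,0,0],[0,68,-76,0,0],[0,68,-76,0,0],[0,68,-76,25,0],[0,68,-76,55,0],[0,68,-76,85,0],[0,68,-76,96,0],[0,68,-76,96,0],[0,68,-76,96,0]],
  ],
)

```text
time_s: 3.3
eef_pos: [0.459, 0.2256, 0.1959]
eef_rot: [0.0, 0.985, 0.173, -0.0]
wrist_force: [-0.0, -1.0, -0.0]
opening: -0.005
grasp_force: 0.0
```

```bash
python3 -c "
from h import *
o=ctrl.get_obs(); print(o['time_s'],rel(o['eef_pos']),o['wrist_force'],lidq('side'),lidq('top'))
im,d=camera('side'); cv2.imwrite('pics/s1.png',cv2.resize(im[60:280,180:460],None,fx=2,fy=2))"
```

```text
3.3 [  0.2  84.2 130.4] [-0.04969099 -0.99386075 -0.0050698 ] (0.92, 1625, array([1.819, 1.844, 1.867])) (0.67, 1377, array([1.829, 1.838, 1.849]))
```

View pics/s1.png

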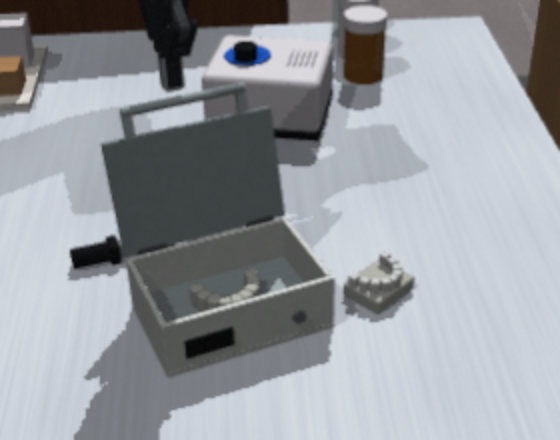

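The closed fingertip is behind and just above the bar's middle, and the cover reads 1.84 rad as expected. Now I'll push gently part of the way.

move_arm(
  series=[
    [[0,0,6,0,0],[0,0,12,0,0],[0,0,17,0,0],[0,0,21,0,0],[0,0,25,0,0],[0,0,30,0,0],[0,0,35,0,0],[0,0,40,0,0],[0,0,45,0,0],[0,0,46,0,0]],
  ],
)

```text
time_s: 4.38
eef_pos: [0.4747, 0.182, 0.1951]
eef_rot: [0.0, 0.985, 0.173, -0.0]
wrist_force: [0.4, -1.0, -0.2]
opening: 0.004
grasp_force: 0.1
```

```bash
python3 -c "
from h import *
o=ctrl.get_obs(); print(o['time_s'],rel(o['eef_pos']),o['wrist_force'],lidq('side'),lidq('top'),rel(ctrl.get_obs()['eef_pos']))"
```

```text
4.3833 [1.000e-01 3.780e+01 1.296e+02] [ 0.35595469 -0.98019764 -0.21258227] (0.81, 1551, array([1.647, 1.672, 1.694])) (0.74, 619, array([1.669, 1.676, 1.681])) [  0.   38.8 129.6]
```

move_arm(
  series=[
    [[0,0,5,0,0],[0,0,10,0,0],[0,0,15,0,0],[0,0,20,0,0],[0,0,25,0,0],[0,0,30,0,0],[0,0,35,0,0],[0,0,39,0,0],[0,0,35,0,0],[0,0,22,-10,0]],
  ],
)

```text
time_s: 5.42
eef_pos: [0.4812, 0.161, 0.2035]
eef_rot: [0.0, 0.985, 0.172, -0.002]
wrist_force: [0.9, -0.3, -0.6]
opening: 0.004
grasp_force: 0.0
```

```bash
python3 -c "
from h import *
o=ctrl.get_obs(); print(o['time_s'],rel(o['eef_pos']),o['wrist_force'],lidq('side'))"
```

```text
5.4167 [ -1.   15.9 138. ] [ 0.93237166 -0.31027407 -0.55709528] (0.92, 1321, array([1.367, 1.387, 1.406]))
```

move_arm(
  series=[
    [[0,0,-2,-38,0],[0,0,18,-55,0],[0,0,55,-55,0],[0,0,93,-55,0],[0,0,126,-55,0],[0,0,126,-30,0],[0,0,126,5,0],[0,0,126,35,0],[0,0,126,45,0],[0,0,126,45,0]],
  ],
)

```text
time_s: 6.35
eef_pos: [0.5226, 0.0439, 0.1571]
eef_rot: [-0.001, 0.985, 0.173, -0.003]
wrist_force: [0.2, -0.7, 0.0]
opening: -0.001
grasp_force: 0.0
```

```bash
python3 -c "
from h import *
o=ctrl.get_obs(); print(o['time_s'],rel(o['eef_pos']),o['wrist_force'],lidq('top'))"
```

```text
6.35 [  -2.1 -108.3   91.6] [ 0.17674157 -0.67091196  0.03950036] (0.89, 45, array([1.391, 1.404, 1.429]))
```

move_arm(
  series=[
    [[0,0,0,0,0],[0,0,0,0,0],[0,0,0,0,0],[0,0,0,0,0],[0,0,0,0,0],[0,0,0,0,0],[0,0,0,0,0],[0,0,0,0,0],[0,0,0,0,0],[0,0,0,0,0]],
  ],
)

```text
time_s: 7.28
eef_pos: [0.5249, 0.0438, 0.1602]
eef_rot: [-0.0, 0.985, 0.173, -0.0]
wrist_force: [0.1, 0.1, -0.9]
opening: -0.001
grasp_force: 0.0
```

```bash
python3 -c "
from h import *
o=ctrl.get_obs(); print(o['time_s'],rel(o['eef_pos']),o['wrist_force'],lidq('side'))"
```

```text
7.2833 [-1.000e-01 -1.092e+02  9.470e+01] [ 0.05358166  0.14263996 -0.92108839] (0.89, 677, array([1.171, 1.187, 1.2  ]))
```

move_arm(
  series=[
    [[0,0,0,0,0],[0,0,0,0,0],[0,0,0,0,0],[0,0,0,0,0],[0,0,0,0,0],[0,0,0,0,0],[0,0,0,0,0],[0,0,0,0,0],[0,0,0,0,0],[0,0,0,0,0]],
  ],
)

```text
time_s: 8.22
eef_pos: [0.5249, 0.0438, 0.1603]
eef_rot: [0.0, 0.985, 0.173, 0.0]
wrist_force: [-0.5, 1.1, -0.5]
opening: 0.004
grasp_force: 0.0
```

move_arm(
  series=[
    [[0,0,0,0,0],[0,0,0,0,0],[0,0,0,0,0],[0,0,0,0,0],[0,0,0,0,0],[0,0,0,0,0],[0,0,0,0,0],[0,0,0,0,0],[0,0,0,0,0],[0,0,0,0,0]],
  ],
)

```text
time_s: 9.05
eef_pos: [0.525, 0.0437, 0.1603]
eef_rot: [0.0, 0.985, 0.173, 0.0]
wrist_force: [1.0, -0.6, -1.0]
opening: 0.002
grasp_force: 0.3
```

```bash
python3 -c "
from h import *
o=ctrl.get_obs(); print(o['time_s'],rel(o['eef_pos']),o['wrist_force'],lidq('side'),lidq('side'))
im,d=camera('side'); cv2.imwrite('pics/s2.png',cv2.resize(im[60:280,180:460],None,fx=2,fy=2))"
```

```text
9.05 [   0.  -109.3   94.8] [ 0.97724387 -0.59028019 -1.03401438] (0.77, 381, array([0.849, 0.858, 0.865])) (0.92, 386, array([0.85 , 0.858, 0.865]))
```

View pics/s2.png

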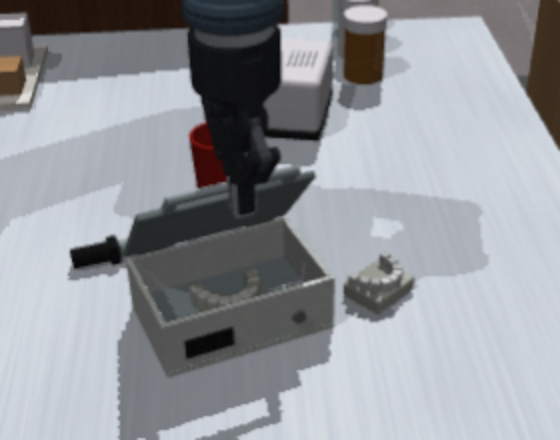

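The cover is caught on the outside of the finger and held still at 0.858 rad, with the bar resting against the fingertip near its middle. Next I'll tabulate the lowering path.

```bash
python3 -c "
import numpy as np
E=lambda q:145*np.cos(q)-4*np.sin(q)
Z=lambda q:145*np.sin(q)+4*np.cos(q)
q0=.86
for q in [.86,.83,.8,.77,.74,.71,.68,.65,.62,.59,.56,.53,.5,.47,.44,.41,.38,.35,.32,.29,.26,.23,.2,.18,.16,.14,.12,.1,.08,.06,.04,.02,0]:
  print(q,'y %.1f z %.1f'%(E(q)-E(q0),(Z(q0)-Z(q))-7*(q0-q)/q0))"
```

```text
0.86 y 0.0 z 0.0
0.83 y 3.3 z 2.6
0.8 y 6.6 z 5.2
0.77 y 9.7 z 8.0
0.74 y 12.8 z 10.8
0.71 y 15.8 z 13.7
0.68 y 18.7 z 16.7
0.65 y 21.4 z 19.9
0.62 y 24.1 z 23.0
0.59 y 26.7 z 26.3
0.56 y 29.2 z 29.6
0.53 y 31.5 z 33.1
0.5 y 33.8 z 36.5
0.47 y 35.9 z 40.1
0.44 y 37.9 z 43.7
0.41 y 39.8 z 47.4
0.38 y 41.6 z 51.1
0.35 y 43.3 z 54.9
0.32 y 44.8 z 58.7
0.29 y 46.2 z 62.6
0.26 y 47.5 z 66.5
0.23 y 48.7 z 70.4
0.2 y 49.7 z 74.4
0.18 y 50.4 z 77.1
0.16 y 50.9 z 79.7
0.14 y 51.5 z 82.4
0.12 y 51.9 z 85.1
0.1 y 52.3 z 87.9
0.08 y 52.6 z 90.6
0.06 y 52.9 z 93.3
0.04 y 53.2 z 96.0
0.02 y 53.3 z 98.8
0 y 53.4 z 101.5
```

move_arm(
  series=[
    [[0,0,0,0,0],[0,0,0,0,0],[0,0,0,0,0],[0,0,0,0,0],[0,0,0,0,0],[0,0,0,0,0],[0,0,0,0,0],[0,0,0,0,0],[0,0,0,0,0],[0,0,0,0,0]],
  ],
)

```text
time_s: 10.13
eef_pos: [0.5249, 0.0438, 0.1603]
eef_rot: [-0.0, 0.985, 0.173, -0.0]
wrist_force: [-0.3, 0.1, -0.9]
opening: 0.005
grasp_force: 0.3
```

move_arm(
  series=[
    [[0,0,1.6,1.3,0],[0,0,3.3,2.6,0],[0,0,5,4,0],[0,0,6.6,5.2,0],[0,0,8.2,6.6,0],[0,0,9.7,8,0],[0,0,11.3,9.4,0],[0,0,12.8,10.8,0],[0,0,14.3,12.2,0],[0,0,15.8,13.7,0]],
  ],
)

```text
time_s: 10.97
eef_pos: [0.5304, 0.0287, 0.1465]
eef_rot: [0.0, 0.985, 0.173, 0.0]
wrist_force: [-0.5, -0.8, 0.1]
opening: -0.0
grasp_force: 0.2
```

move_arm(
  series=[
    [[0,0,1.5,1.5,0],[0,0,2.9,3,0],[0,0,4.2,4.6,0],[0,0,5.6,6.2,0],[0,0,7,7.8,0],[0,0,8.3,9.3,0],[0,0,9.6,11,0],[0,0,10.9,12.6,0],[0,0,12.2,14.2,0],[0,0,13.4,15.9,0]],
  ],
)

```text
time_s: 11.8
eef_pos: [0.535, 0.0162, 0.1305]
eef_rot: [0.0, 0.985, 0.173, 0.0]
wrist_force: [0.5, 0.9, -0.4]
opening: 0.0
grasp_force: 0.2
```

```bash
python3 -c "
from h import *
o=ctrl.get_obs(); print(o['time_s'],rel(o['eef_pos']),o['wrist_force'],o['grasp_force'],lidq('side'),lidq('side'))"
```

```text
11.8 [  -0.  -138.6   65. ] [ 0.52804078  0.90393271 -0.3666843 ] 0.20545818842947483 (0.58, 74, array([0.637, 0.653, 0.688])) (0.76, 90, array([0.631, 0.65 , 0.689]))
```

The side camera now sees the plate's top face (8 mm, about +0.09 rad), so the true angle is about 0.56, as planned. I'll keep lowering.

move_arm(
  series=[
    [[0,0,1.2,1.7,0],[0,0,2.3,3.4,0],[0,0,3.5,5.1,0],[0,0,4.6,6.9,0],[0,0,5.6,8.7,0],[0,0,6.7,10.5,0],[0,0,7.7,12.3,0],[0,0,8.7,14.1,0],[0,0,9.7,16,0],[0,0,10.6,17.8,0]],
  ],
)

```text
time_s: 12.83
eef_pos: [0.5385, 0.0062, 0.1126]
eef_rot: [-0.0, 0.985, 0.173, -0.0]
wrist_force: [0.1, -1.0, -0.3]
opening: -0.003
grasp_force: 0.2
```

move_arm(
  series=[
    [[0,0,0.9,1.8,0],[0,0,1.8,3.7,0],[0,0,2.7,5.6,0],[0,0,3.5,7.5,0],[0,0,4.2,9.4,0],[0,0,5,11.3,0],[0,0,5.7,13.2,0],[0,0,6.4,15.2,0],[0,0,6.9,16.5,0],[0,0,7.3,17.8,0]],
  ],
)

```text
time_s: 13.67
eef_pos: [0.541, -0.0006, 0.0949]
eef_rot: [0.0, 0.985, 0.173, -0.0]
wrist_force: [0.4, -1.2, -0.8]
opening: -0.0
grasp_force: 0.5
```

```bash
python3 -c "
from h import *
o=ctrl.get_obs(); print(o['time_s'],rel(o['eef_pos']),o['wrist_force'],o['grasp_force'],lidq('side'),lidq('top'))
im,d=camera('side'); cv2.imwrite('pics/s3.png',cv2.resize(im[60:280,180:460],None,fx=2,fy=2))"
```

```text
13.6667 [-1.000e-01 -1.565e+02  2.940e+01] [ 0.35981174 -1.15196154 -0.84824974] 0.46501854434609413 (0.83, 389, array([0.363, 0.387, 0.415])) (0.87, 1281, array([0.375, 0.404, 0.436]))
```

View pics/s3.png

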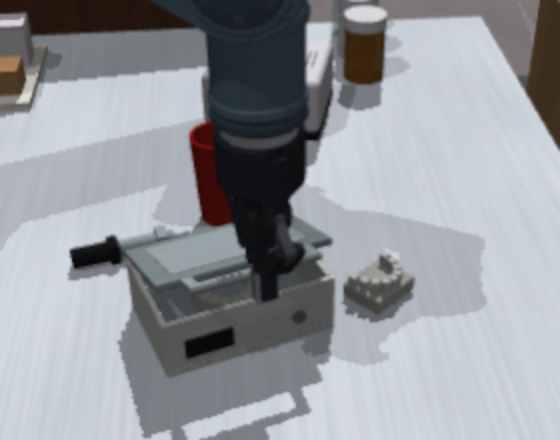

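Bar resting on the finger's outer side at about 0.30 rad, as planned; the other objects are untouched. From here I'll go slower.

move_arm(
  series=[
    [[0,0,0.2,1,0],[0,0,0.5,2,0],[0,0,0.7,3,0],[0,0,0.9,4,0],[0,0,1.1,5,0],[0,0,1.3,6,0],[0,0,1.5,7,0],[0,0,1.7,8,0],[0,0,1.9,9,0],[0,0,2,9.5,0]],
  ],
)

```text
time_s: 14.75
eef_pos: [0.542, -0.003, 0.0857]
eef_rot: [0.0, 0.985, 0.173, 0.0]
wrist_force: [1.0, -5.5, 0.2]
opening: 0.004
grasp_force: 2.7
```

```bash
python3 -c "
from h import *
o=ctrl.get_obs(); print(o['time_s'],rel(o['eef_pos']),o['wrist_force'],o['grasp_force'],lidq('side'),lidq('top'))"
```

```text
14.75 [   0.  -159.    20.2] [ 1.01723266 -5.47861411  0.24574376] 2.725711315870285 (0.7, 450, array([0.297, 0.321, 0.352])) (0.89, 1368, array([0.312, 0.34 , 0.373]))
```

move_arm(
  series=[
    [[0,0,0.3,1.1,0],[0,0,0.6,2.2,0],[0,0,0.9,3.3,0],[0,0,1.2,4.4,0],[0,0,1.4,5.5,0],[0,0,1.7,6.6,0],[0,0,1.9,7.7,0],[0,0,2.1,8.8,0],[0,0,2.4,9.9,0],[0,0,2.6,11,0]],
  ],
)

```text
time_s: 15.78
eef_pos: [0.5428, -0.0053, 0.0747]
eef_rot: [0.0, 0.985, 0.173, 0.0]
wrist_force: [-0.7, -4.5, -0.1]
opening: 0.002
grasp_force: 2.5
```

```bash
python3 -c "
from h import *
o=ctrl.get_obs(); print(o['time_s'],rel(o['eef_pos']),o['wrist_force'],o['grasp_force'],lidq('side'),lidq('top'))"
```

```text
15.7833 [   0.  -161.5    9.2] [-0.72850529 -4.53495639 -0.14559523] 2.5352784991264343 (0.75, 551, array([0.218, 0.245, 0.277])) (0.63, 1426, array([0.236, 0.263, 0.295]))
```

move_arm(
  series=[
    [[0,0,0.2,1.1,0],[0,0,0.4,2.2,0],[0,0,0.6,3.3,0],[0,0,0.8,4.4,0],[0,0,0.9,5.5,0],[0,0,1.1,6.6,0],[0,0,1.2,7.7,0],[0,0,1.4,8.8,0],[0,0,1.5,9.9,0],[0,0,1.6,11,0]],
  ],
)

```text
time_s: 16.82
eef_pos: [0.5434, -0.0069, 0.0636]
eef_rot: [0.0, 0.985, 0.173, 0.0]
wrist_force: [1.1, -5.0, -0.4]
opening: 0.0
grasp_force: 2.7
```

```bash
python3 -c "
from h import *
o=ctrl.get_obs(); print(o['time_s'],rel(o['eef_pos']),o['wrist_force'],o['grasp_force'],lidq('side'),lidq('top'))"
```

```text
16.8167 [   0.  -163.1   -1.9] [ 1.09984039 -5.04784042 -0.42815956] 2.676614373922348 (0.62, 590, array([0.144, 0.171, 0.204])) (0.66, 1467, array([0.162, 0.193, 0.223]))
```

move_arm(
  series=[
    [[0,0,0.1,1.1,0],[0,0,0.2,2.2,0],[0,0,0.3,3.3,0],[0,0,0.4,4.4,0],[0,0,0.5,5.5,0],[0,0,0.5,6.6,0],[0,0,0.6,7.7,0],[0,0,0.6,8.8,0],[0,0,0.7,9.9,0],[0,0,0.7,11,0]],
  ],
)

```text
time_s: 17.85
eef_pos: [0.5437, -0.0076, 0.0526]
eef_rot: [0.0, 0.985, 0.173, 0.0]
wrist_force: [1.2, -6.5, 0.4]
opening: 0.001
grasp_force: 3.0
```

```bash
python3 -c "
from h import *
o=ctrl.get_obs(); print(o['time_s'],rel(o['eef_pos']),o['wrist_force'],o['grasp_force'],lidq('side'),lidq('top'))"
```

```text
17.85 [   0.  -164.   -12.9] [ 1.24065758 -6.53901221  0.43978498] 2.964395061135292 (0.69, 636, array([0.073, 0.1  , 0.136])) (0.77, 1468, array([0.088, 0.118, 0.154]))
```

move_arm(
  series=[
    [[0,0,0,1,0],[0,0,0,2,0],[0,0,0,3,0],[0,0,0,4,0],[0,0,0,5,0],[0,0,0,5,0],[0,0,0.5,5,0],[0,0,1,5,0],[0,0,2,5,0],[0,0,4,5,0]],
  ],
)

```text
time_s: 18.88
eef_pos: [0.5437, -0.0099, 0.0469]
eef_rot: [-0.001, 0.985, 0.173, -0.001]
wrist_force: [-1.3, -0.0, 0.3]
opening: 0.001
grasp_force: 0.0
```

move_arm(
  series=[
    [[0,0,6,0,0],[0,0,15,0,0],[0,0,30,0,0],[0,0,50,0,0],[0,0,60,0,0],[0,0,60,-20,0],[0,0,60,-50,0],[0,0,60,-80,0],[0,0,60,-100,0],[0,0,60,-100,0]],
  ],
)

```text
time_s: 19.72
eef_pos: [0.5685, -0.0691, 0.1529]
eef_rot: [0.002, 0.985, 0.173, 0.004]
wrist_force: [1.0, -0.8, 0.5]
opening: -0.002
grasp_force: 0.0
```

```bash
python3 -c "
from h import *
o=ctrl.get_obs(); print(o['time_s'],rel(o['eef_pos']),o['wrist_force'],o['grasp_force'],lidq('side'),lidq('top'))
im,d=camera('side'); cv2.imwrite('pics/s4.png',cv2.resize(im[60:280,180:460],None,fx=2,fy=2))"
```

```text
19.7167 [   2.4 -230.2   87.4] [ 0.99833381 -0.78576147  0.46472379] 0.0 (0.67, 1015, array([0.062, 0.088, 0.121])) (0.91, 2359, array([0.067, 0.095, 0.133]))
```

View pics/s4.png

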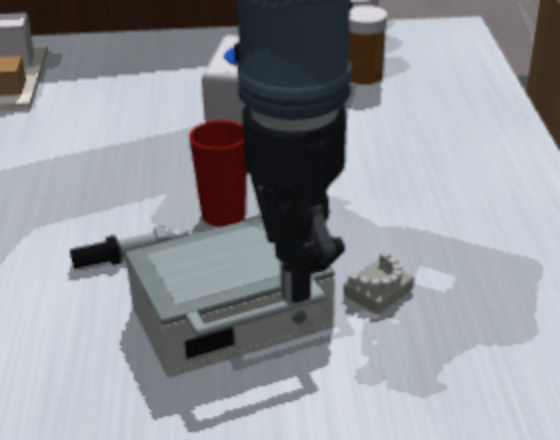

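The cover lies flat: the top face reads about 0.09 rad, which is the plate's thickness. The fingers are clear and the loose objects are in place, so I'm handing in.

```bash
python3 -c "
from h import *
print(order.hand_in())"
```

```text
the job is handed in; nothing more can be done
None
```

I tipped the cover forward, let it fall freely, caught it on the finger at about 0.86 rad and held it still. I then lowered it gently until shut, with the fingers clear and the jaw model, tumbler and handpiece in place; the job is handed in, but no verdict was returned.

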